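Pack the spare objectives into their colour-coded cans

ROBOT

A 6-joint arm with a two-finger parallel gripper is mounted at the origin on a cart in front of the work surface, level with it; the furniture and walls round the work are solid. World frame = base frame: x ahead of the robot, y to its left, z up, the work surface at z = 0. Lengths are in mm, angles in rad, forces in N, time in s.
With the tool pointing down it reaches from about 250 to 725 mm from the base axis. Payload 9.7 kg.
Tool frame: the origin (TCP) lies where the fingers leave the gripper's body, on its centre line; the fingertips stand 73 mm ahead of it and the grasp point (between the pads) lies 54 mm ahead of it; z points along the fingers, y is the line along which they close (so a half turn about z gives the same grasp; the last joint's range is limited). The gripper opens to 85 mm and grips with 20 to 120 N. Pads are 22 mm wide; open, the fingers measure 114 mm over their backs; the gripper's body (76 mm by 85 mm) begins 54 mm behind the grasp point. The pads swing forward as they close: fully open they stand 13 mm farther back than shut.
Start: joints at [-1.346, 0.087, 0.176, 1.66, 0, 1.571], TCP at [122.599, -536.159, 303.884] pointing down, gripper open.
Joint ranges: [-3.13, 3.13], [-0.85, 1.81], [-1.15, 1.24], [-2.2, 2.28], [-1.44, 1.52], [-3.14, 3.14]. Speed limits (rad/s): [2.22, 2.22, 2.57, 3.14, 3.14, 3.14].

INTERFACE

Orientations are given as a rotation vector (axis times angle).
In Python, from rig import manip, optics gives the robot as it stands.
- The arm moves only by the tool play_rows, never from a script. Its arguments are lists of equal length, an entry for each row: "dp": the shift along the tool's x, y, z in m, a list of three; "rot": the turn, a rotation vector about the tool's x, y, z in rad, a list of three; "hand": the opening, from 0 (shut) to 1 (fully open). A call has 1 to 5 rows; each row is the pose to reach, as a shift and turn from the pose commanded when the call began, along the tool's axes at that moment; what a row does not reach only later rows make up. A row lasts 1/12 s, in which the tool goes at most 41.7 mm and 7.16 degrees, less where a joint would pass 70% of its speed; a pose out of reach is approached as far as the arm can. A call with a gripper value outside its range is refused whole. The fingers move at their own pace and stop on an object; "grip_force" is the grip in N (left out, the last holds). Time passes only in rows, so rows that repeat a pose let the fingers close. It gives the time, the measured TCP pose, the force, the opening and the grip force at its end, in the units of the state.
- manip.observe(): the state, without advancing time (a new reading comes with each control period).
- optics.read_camera(name): name is "scene" or "top"; returns the picture (400x640x3 uint8, red, green, blue); there is no depth.
- optics.camera_info(name): a dict with "fx", "fy", "cx", "cy" (pixels), "R" (3x3) and "t" (3): a world point X has camera coordinates R X + t. Camera axes: x right, y down, z forward; pixel columns grow to the right and rows downward; lengths in mm; the calibration is good to about 2 mm. A picture is of the moment at which its call begins. camera_info takes no time and is no camera call.
- manip.finish_job(): hands the job in; it is judged then, once.
The state is a dict: "time_s": time; "joint_pos": joint angles; "joint_velocities": joint speeds; "effort": joint torques, N m; "eef_pos": TCP position; "tcp_rot": TCP orientation; "contact_force": force on the tool from outside, world axes, zero at the start; "moment": the same for the moment, N m; "finger_gap": opening from 0.0 (shut) to 1.0 (fully open); "gripper_force": force on a finger pad.
Only numpy, scipy, OpenCV 4.12 (cv2) and the standard library are available. Lean on these libraries where they do the work, as an engineer would, in place of code of your own. Each camera call takes 0.05 s, during which the arm holds its last target. There are 200 camera calls.

TASK

Pack away the three spare microscope objectives: stand each one nose up in the collar of the can base of its own colour (the yellow one is already standing in its base), then set the white cover with the same colour of top over it, right down in the base. Do not let an objective fall over, and leave the dropper bottle standing where it is.

Things in the scene. Friction and masses are not known exactly. Their poses are not given: they have to be found in the camera images.
- base_red: Base of the red can: loose round black saucer, red collar in the middle, red rim. 61 mm wide, flaring to 68 at the rim, 16 high; floor 4 mm thick. The collar (z 4 to 10 mm, bore 29 mm, mouth 34) seats the objective. The cover drops round the collar onto the floor, inside the outer wall (inner diameter 52 mm, 59 at the rim). 0.22 kg. Origin: centre of underside, z up.
- objective_red: Bright metal low-power objective with red conical shoulder, standing nose up, 44 mm high, 0.11 kg. From below: thread 25 mm wide to z 7; flange 29 mm to z 11; straight body 28 mm to z 29 (grip here); shoulder; nose 19 mm wide. Origin: centre of foot, z up. Seated, the foot is on the base's floor, 4 mm over the base's origin.
- cover_red: Cover of the red can: white plastic tube closed on top by a red disc, standing open end down, 66 mm high, 0.04 kg; outer diameter 47 mm at the bottom, 46 near the top, wall 2 mm, 62 mm deep inside. Origin: centre of the open lower edge, z up. Seated, that edge is on the base's floor, 4 mm over the base's origin, with the objective inside.
- base_yellow: Base of the yellow can: loose round black saucer, yellow collar in the middle, yellow rim. 61 mm wide, flaring to 68 at the rim, 16 high; floor 4 mm thick. The collar (z 4 to 10 mm, bore 29 mm, mouth 34) seats the objective. The cover drops round the collar onto the floor, inside the outer wall (inner diameter 52 mm, 59 at the rim). 0.22 kg. Origin: centre of underside, z up.
- objective_yellow: Bright metal medium-power objective with yellow conical shoulder, standing nose up (at the start in the yellow base), 50 mm high, 0.11 kg. From below: thread 25 mm wide to z 7; flange 29 mm to z 11; straight body 28 mm to z 32 (grip here); shoulder; nose 17 mm wide. Origin: centre of foot, z up. Seated, the foot is on the base's floor, 4 mm over the base's origin.
- cover_yellow: Cover of the yellow can: white plastic tube closed on top by a yellow disc, standing open end down, 66 mm high, 0.04 kg; outer diameter 47 mm at the bottom, 46 near the top, wall 2 mm, 62 mm deep inside. Origin: centre of the open lower edge, z up. Seated, that edge is on the base's floor, 4 mm over the base's origin, with the objective inside.
- base_blue: Base of the blue can: loose round black saucer, blue collar in the middle, blue rim. 61 mm wide, flaring to 68 at the rim, 16 high; floor 4 mm thick. The collar (z 4 to 10 mm, bore 29 mm, mouth 34) seats the objective. The cover drops round the collar onto the floor, inside the outer wall (inner diameter 52 mm, 59 at the rim). 0.22 kg. Origin: centre of underside, z up.
- objective_blue: Bright metal high-power objective with blue conical shoulder, standing nose up, 56 mm high, 0.11 kg. From below: thread 25 mm wide to z 7; flange 29 mm to z 11; straight body 28 mm to z 36 (grip here); shoulder; nose 14 mm wide. Origin: centre of foot, z up. Seated, the foot is on the base's floor, 4 mm over the base's origin.
- cover_blue: Cover of the blue can: white plastic tube closed on top by a blue disc, standing open end down, 66 mm high, 0.04 kg; outer diameter 47 mm at the bottom, 46 near the top, wall 2 mm, 62 mm deep inside. Origin: centre of the open lower edge, z up. Seated, that edge is on the base's floor, 4 mm over the base's origin, with the objective inside.
- oil_bottle: Small dropper bottle with a black rubber bulb on top and a white, red-striped label round its body, 33 mm diameter, 88 mm high, standing behind the work as a bystander. Origin: centre of its underside, z up.

How it is judged (in metres and radians):
At the end, for the whole second after the job is handed in: Each objective stands upright in the collar of its own colour's base (within 6 mm of centre, foot under 7 mm above the base's underside); the cover of that colour is over it, upright and down in the base (within 7 mm of centre, edge under 7 mm above the underside); bases flat, all at rest (horizontal distance between objective_red and base_red below 0.006 m and z of each of objective_red, cover_red in the frame of base_red below 0.007 m and angle between each of objective_red, cover_red, base_red, objective_yellow, cover_yellow, base_yellow, objective_blue, cover_blue, base_blue's own z axis and vertical below 0.1 rad and horizontal distance between cover_red and base_red below 0.007 m and linear speed of each of objective_red, cover_red, base_red, objective_yellow, cover_yellow, base_yellow, objective_blue, cover_blue, base_blue below 0.02 m/s and horizontal distance between objective_yellow and base_yellow below 0.006 m and z of each of objective_yellow, cover_yellow in the frame of base_yellow below 0.007 m and horizontal distance between cover_yellow and base_yellow below 0.007 m and horizontal distance between objective_blue and base_blue below 0.006 m and z of each of objective_blue, cover_blue in the frame of base_blue below 0.007 m and horizontal distance between cover_blue and base_blue below 0.007 m); the robot touches nothing.
It fails at once if an objective is tipped over (angle between any of objective_red, objective_yellow, objective_blue's own z axis and vertical above 1 rad).
It fails at once if the dropper bottle is moved more than 30 mm or tipped over (distance of oil_bottle from where it was at the start of the episode above 0.03 m or angle between oil_bottle's own z axis and vertical above 0.5 rad).
It also fails if it takes over 109 s, if anything falls off the work surface, if the arm or the gripper's body presses on something with over 40 N, if the wrist force passes 120 N, or if a joint passes its speed limit or range.

## Working session

There is one attempt and no reset: what is moved stays moved. The work goes in short steps, Python scripts to look and compute and a tool call to move; the robot and the scene stay as the last step left them, time stands still between calls to the robot, and variables do not carry over. Pictures are saved under pics/ and viewed, at most 14 in all, crops included, and the job is handed in when it is done.

Besides the shell and the picture viewer there is one more tool, called as name(argument=value, ...), one argument or row to a line, values as JSON. play_rows: Moves the arm, as the interface text tells. Its arguments: {"type":"object","properties":{"dp":{"type":"array","items":{"type":"array","items":{"type":"number"}}},"rot":{"type":"array","items":{"type":"array","items":{"type":"number"}}},"hand":{"type":"array","items":{"type":"number"}},"grip_force":{"type":"number"}},"required":["dp","rot","hand"]}

```bash
mkdir -p pics; ls; python3 - <<'E'
from rig import manip, optics
import cv2
print(manip.observe())
for n in ("scene","top"):
    im=optics.read_camera(n); cv2.imwrite(f"pics/{n}0.png",im[:,:,::-1]); print(n,optics.camera_info(n))
E
```

```text
pics
{'time_s': 0.0, 'joint_pos': array([-1.34598039e+00,  8.74479024e-02,  1.75130802e-01,  1.65980378e+00,
        3.12545719e-06,  1.57082497e+00]), 'joint_velocities': array([ 0.00022854,  0.00145158,  0.00087382, -0.00069898,  0.00080969,
        0.00072547]), 'effort': array([-2.12218383e-04, -5.20379877e+01,  4.64811838e+01,  1.57503696e-02,
       -8.62567276e-05, -3.02460580e-05]), 'eef_pos': array([ 122.57997344, -536.02585629,  303.1879913 ]), 'tcp_rot': array([-3.12046246e+00, -3.52204468e-01,  2.28440204e-04]), 'contact_force': array([ 0.28450671,  0.43336978, -0.72059931]), 'moment': array([-0.01045013, -0.02730475,  0.01963539]), 'gripper_force': 0.0, 'finger_gap': 0.9962926163704489}
scene {'fx': 417.68997926080016, 'fy': 417.68997926080016, 'cx': 325.9160205574466, 'cy': 199.8793855182047, 'R': array([[ 0.82993008, -0.557619  ,  0.01664663],
       [-0.39974664, -0.61524554, -0.6794671 ],
       [ 0.38912553,  0.55725576, -0.73351711]]), 't': array([-371.16657883,  336.20832372,  711.13738511])}
top {'fx': 501.837695606038, 'fy': 501.837695606038, 'cx': 323.83888857138885, 'cy': 201.11082409396653, 'R': array([[ 0.02719674, -0.99927783,  0.02653582],
       [-0.99855492, -0.02838878, -0.04563058],
       [ 0.04635094, -0.02525647, -0.99860588]]), 't': array([  95.83636161,  539.16086768, 1046.44527212])}
```

View pics/scene0.png

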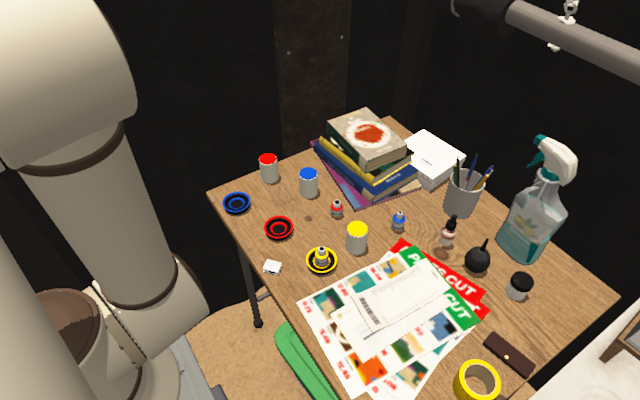

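View pics/top0.png

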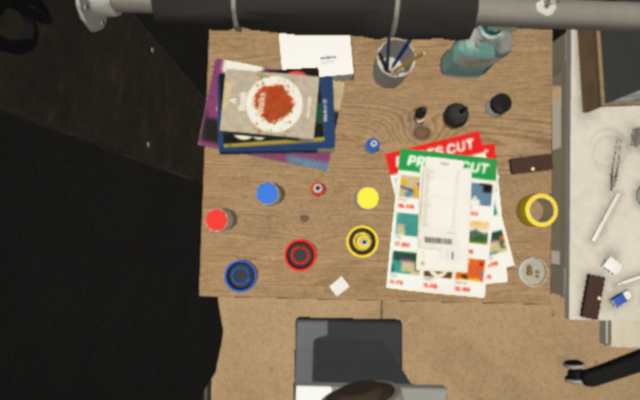

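The top picture shows the red cover at (217,219), the blue cover at (268,194) and the yellow cover at (368,198). The bases are at (240,276) blue, (300,254) red and (362,241) yellow with its objective in it. The loose objectives are at (318,188) red and (373,145) blue, and the bottle is at about (421,125). Next I'll refine these with colour masks in both cameras.

```bash
cat > h.py <<'E'
import numpy as np, cv2
from rig import manip, optics
def cast(cam,uv,z):
    c=optics.camera_info(cam); R,t=c["R"],c["t"]
    d=R.T@np.array([(uv[0]-c["cx"])/c["fx"],(uv[1]-c["cy"])/c["fy"],1]); o=-R.T@t
    return (o+d*(z-o[2])/d[2])[:2]
HUE=dict(red=0,yellow=30,blue=110)
def blob(im,color,uv,r):
    """centre of the enclosing ellipse (hull moments) of the colour within r px of uv"""
    h=cv2.cvtColor(im,cv2.COLOR_RGB2HSV).astype(int); dh=abs((h[...,0]-HUE[color]+90)%180-90)
    m=((dh<14)&(h[...,1]>130)&(h[...,2]>70)).astype(np.uint8)
    k=np.zeros_like(m); cv2.circle(k,tuple(map(int,uv)),r,1,-1); p=cv2.findNonZero(m*k)
    hull=cv2.convexHull(p); M=cv2.moments(hull); x,y,w,hh=cv2.boundingRect(p)
    return (M["m10"]/M["m00"],M["m01"]/M["m00"]),(w,hh)
E
python3 - <<'E'
from h import *
T=cv2.imread("pics/top0.png")[:,:,::-1].copy(); S=cv2.imread("pics/scene0.png")[:,:,::-1].copy()
L=[("red","cover",66,(217,219),(268,159),14),("blue","cover",66,(268,194),(308,174),14),("yellow","cover",66,(368,198),(357,230),14),
("blue","base",16,(240,276),(236,202),20),("red","base",16,(300,254),(278,228),20),("yellow","base",16,(362,241),(321,261),20),
("red","obj",33,(318,188),(337,209),10),("blue","obj",40,(373,145),(399,219),11)]
for c,n,z,a,b,r in L:
    A,sa=blob(T,c,a,r);B,sb=blob(S,c,b,r)
    print(c,n,np.round(A,1),sa,cast("top",A,z).round(1),np.round(B,1),sb,cast("scene",B,z).round(1))
a=cv2.resize(T[120:300,190:400],None,fx=3.7,fy=3.3,interpolation=3); cv2.imwrite("pics/t1.png",a[:,:,::-1])
E
```

```text
red cover [215.6 219.6] (22, 22) [491.  325.8] [267.3 157.9] (18, 11) [489.  324.6]
blue cover [266.6 192.8] (20, 20) [547.1 226.6] [307.7 172.6] (17, 12) [545.  225.6]
yellow cover [367.7 197.6] (22, 22) [543.4  24.6] [357.1 227.6] (21, 16) [542.6  25.2]
blue base [240.  275.5] (31, 30) [376.7 280.5] [235.9 201.8] (27, 21) [374.2 278.1]
red base [299.9 254.7] (33, 34) [422.8 157.8] [278.1 226.4] (31, 24) [421.1 157. ]
yellow base [362. 241.] (33, 33) [454.8  28.8] [321. 259.] (33, 27) [453.6  28.8]
red obj [317.4 188.1] (16, 15) [561.9 125.4] [336.4 206.1] (14, 9) [559.  123.5]
blue obj [372.4 145. ] (12, 13) [653.8  14.4] [398.4 218.2] (12, 9) [651.3  11.8]
```

View pics/t1.png

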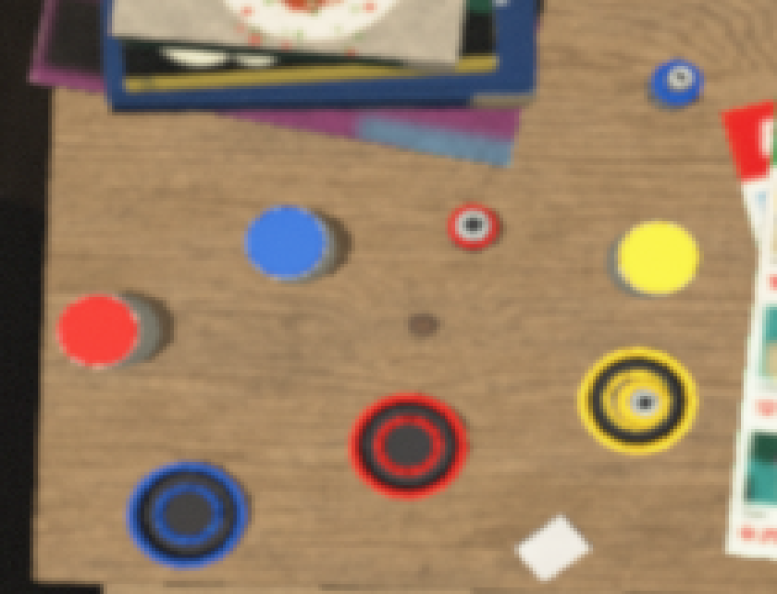

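play_rows(
  dp=[
    [0.029,-0.028,0],
    [0.058,-0.055,0],
    [0.087,-0.083,0],
    [0.116,-0.11,0],
    [0.145,-0.138,0],
  ],
  rot=[
    [0,0,0.1124],
    [0,0,0.2248],
    [0,0,0.2248],
    [0,0,0.2248],
    [0,0,0.2248],
  ],
  hand=[1,1,1,1,1],
  grip_force=40,
)

```text
time_s: 0.52
eef_pos: [233.6, -367.7, 303.5]
tcp_rot: [-3.141, 0.001, 0.0]
contact_force: [1.4, -0.9, 0.2]
finger_gap: 1.0
gripper_force: 0.0
```

play_rows(
  dp=[
    [0.022,-0.033,0],
    [0.044,-0.066,0],
    [0.066,-0.099,0],
    [0.088,-0.132,0],
    [0.109,-0.164,0],
  ],
  rot=[
    [0,0,0],
    [0,0,0],
    [0,0,0],
    [0,0,0],
    [0,0,0],
  ],
  hand=[1,1,1,1,1],
)

```text
time_s: 0.93
eef_pos: [342.7, -203.4, 303.8]
tcp_rot: [3.142, -0.0, 0.0]
contact_force: [1.6, -1.1, 0.2]
finger_gap: 1.002
gripper_force: 0.0
```

play_rows(
  dp=[
    [0.022,-0.033,0],
    [0.044,-0.066,0],
    [0.066,-0.099,0],
    [0.088,-0.132,0],
    [0.109,-0.164,0],
  ],
  rot=[
    [0,0,0],
    [0,0,0],
    [0,0,0],
    [0,0,0],
    [0,0,0],
  ],
  hand=[1,1,1,1,1],
)

```text
time_s: 1.35
eef_pos: [451.8, -39.2, 303.7]
tcp_rot: [3.142, 0.001, 0.0]
contact_force: [1.0, -1.2, 0.5]
finger_gap: 1.002
gripper_force: 0.0
```

play_rows(
  dp=[
    [0.022,-0.033,0],
    [0.044,-0.066,0.03],
    [0.066,-0.099,0.06],
    [0.088,-0.132,0.09],
    [0.105,-0.156,0.12],
  ],
  rot=[
    [0,0,0],
    [0,0,0],
    [0,0,0],
    [0,0,0],
    [0,0,0],
  ],
  hand=[1,1,1,1,1],
)

```text
time_s: 1.77
eef_pos: [538.1, 28.9, 215.1]
tcp_rot: [-3.119, -0.072, 0.003]
contact_force: [0.0, -1.3, 0.6]
finger_gap: 0.999
gripper_force: 0.0
```

play_rows(
  dp=[
    [0,0,0],
    [0,0,0],
  ],
  rot=[
    [0,0,0],
    [0,0,0],
  ],
  hand=[1,1],
)

```text
time_s: 1.93
eef_pos: [536.8, 27.9, 215.5]
tcp_rot: [-3.119, -0.069, 0.007]
contact_force: [-0.5, -0.4, 0.2]
finger_gap: 1.002
gripper_force: 0.0
```

```bash
python3 -c "
from rig import manip; o=manip.observe(); print(o['joint_pos'].round(3),o['eef_pos'],o['tcp_rot'])"
```

```text
[ 0.043  0.045 -0.039  1.491  0.022  3.141] [536.84987694  27.8517752  215.45017294] [-3.11923231 -0.06892887  0.00685143]
```

play_rows(
  dp=[
    [0,0,0],
    [0,0,0],
    [0,0,0],
    [0,0,0],
    [0,0,0],
  ],
  rot=[
    [0,0,-0.12],
    [0,0,-0.24],
    [0,0,-0.36],
    [0,0,-0.48],
    [0,0,-0.6],
  ],
  hand=[1,1,1,1,1],
)

```text
time_s: 2.35
eef_pos: [537.1, 27.3, 218.9]
tcp_rot: [-2.958, -0.995, -0.012]
contact_force: [0.1, 0.7, 0.5]
finger_gap: 1.003
gripper_force: 0.0
```

play_rows(
  dp=[
    [0,0,0],
    [0,0,0],
    [0,0,0],
    [0,0,0],
    [0,0,0],
  ],
  rot=[
    [0,0,-0.12],
    [0,0,-0.24],
    [0,0,-0.36],
    [0,0,-0.48],
    [0,0,-0.6],
  ],
  hand=[1,1,1,1,1],
)

```text
time_s: 2.77
eef_pos: [537.1, 27.3, 218.9]
tcp_rot: [-2.535, -1.827, -0.021]
contact_force: [-0.2, 0.3, 0.3]
finger_gap: 1.002
gripper_force: 0.0
```

play_rows(
  dp=[
    [0,0,0],
    [0,0,0],
    [0,0,0],
    [0,0,0],
    [0,0,0],
  ],
  rot=[
    [0,0,-0.12],
    [0,0,-0.24],
    [0,0,-0.36],
    [0,0,-0.48],
    [0,0,-0.6],
  ],
  hand=[1,1,1,1,1],
)

```text
time_s: 3.18
eef_pos: [537.1, 27.3, 218.9]
tcp_rot: [-1.884, -2.498, -0.028]
contact_force: [0.4, -0.8, 0.1]
finger_gap: 1.0
gripper_force: 0.0
```

play_rows(
  dp=[
    [0,0,0],
    [0,0,0],
    [0,0,0],
    [0,0,0],
    [0,0,0],
  ],
  rot=[
    [0,0,-0.12],
    [0,0,-0.24],
    [0,0,-0.36],
    [0,0,-0.48],
    [0,0,-0.6],
  ],
  hand=[1,1,1,1,1],
)

```text
time_s: 3.6
eef_pos: [537.0, 27.3, 218.9]
tcp_rot: [-1.064, -2.949, -0.032]
contact_force: [-0.6, -0.0, -0.0]
finger_gap: 0.999
gripper_force: 0.0
```

play_rows(
  dp=[
    [0,0,0],
    [0,0,0],
    [0,0,0],
    [0,0,0],
    [0,0,0],
  ],
  rot=[
    [0,0,-0.12],
    [0,0,-0.24],
    [0,0,-0.36],
    [0,0,-0.48],
    [0,0,-0.6],
  ],
  hand=[1,1,1,1,1],
)

```text
time_s: 4.02
eef_pos: [537.1, 27.3, 218.9]
tcp_rot: [-0.145, -3.138, -0.034]
contact_force: [0.2, -0.3, -0.1]
finger_gap: 0.998
gripper_force: 0.0
```

```bash
cat >> h.py <<'E'
from scipy.spatial.transform import Rotation as Ro
def go(x,y,z):
    """dp and rot (tool axes) from the measured pose to x,y,z mm, pointing down, tool y = world y"""
    o=manip.observe(); R=Ro.from_rotvec(o["tcp_rot"]); G=Ro.from_matrix(np.diag([-1,1,-1]))
    print(o["eef_pos"].round(1),"dp",R.inv().apply(np.array([x,y,z])-o["eef_pos"]).round(1),"rot",(R.inv()*G).as_rotvec().round(4),"j",o["joint_pos"].round(2))
E
python3 -c "
from h import *; go(560.5,124.5,150)"
```

```text
[537.1  27.3 218.9] dp [-14.5  97.4  71. ] rot [ 0.0218 -0.0002 -0.0925] j [ 0.04  0.04 -0.04  1.49  0.02  0.13]
```

play_rows(
  dp=[
    [-0.004,0.033,0.02],
    [-0.01,0.065,0.045],
    [-0.0145,0.0974,0.071],
    [-0.0145,0.0974,0.071],
    [-0.0145,0.0974,0.071],
  ],
  rot=[
    [0.01,0,-0.05],
    [0.0218,-0.0002,-0.0925],
    [0.0218,-0.0002,-0.0925],
    [0.0218,-0.0002,-0.0925],
    [0.0218,-0.0002,-0.0925],
  ],
  hand=[1,1,1,1,1],
)

```text
time_s: 4.43
eef_pos: [560.5, 125.7, 147.9]
tcp_rot: [-0.005, -3.138, 0.001]
contact_force: [1.0, 0.0, 1.1]
finger_gap: 0.999
gripper_force: 0.0
```

```bash
python3 -c "
from h import *; go(560.5,124.5,85)
T=optics.read_camera('scene');cv2.imwrite('pics/s2.png',cv2.resize(T[120:320,200:460],None,fx=3,fy=3,interpolation=3)[:,:,::-1])"
```

```text
[560.5 125.7 147.9] dp [-0.2 -1.1 62.9] rot [-0.0005 -0.0036 -0.0033] j [ 0.22  0.14 -0.06  1.37  0.    0.22]
```

View pics/s2.png

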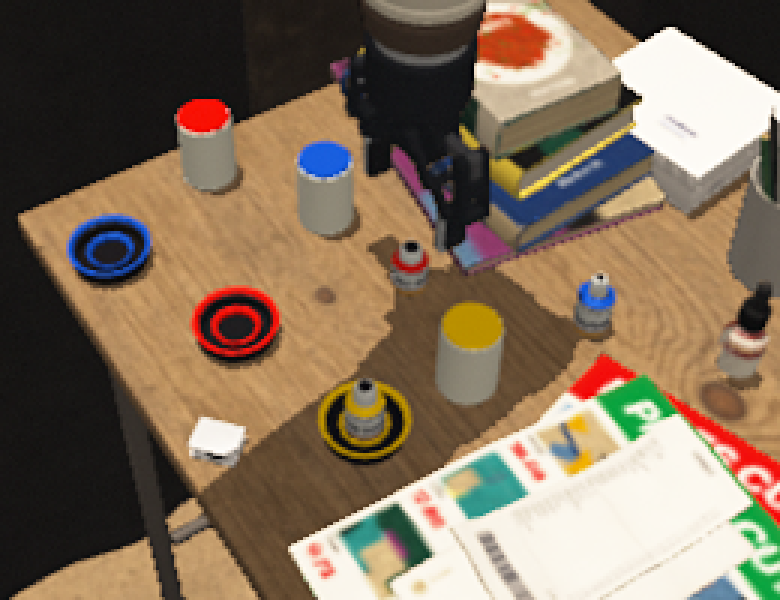

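play_rows(
  dp=[
    [0,-0.001,0.02],
    [0,-0.001,0.04],
    [0,-0.001,0.058],
    [0,-0.001,0.063],
    [0,-0.001,0.063],
  ],
  rot=[
    [-0.0005,-0.0036,-0.0033],
    [-0.0005,-0.0036,-0.0033],
    [-0.0005,-0.0036,-0.0033],
    [-0.0005,-0.0036,-0.0033],
    [-0.0005,-0.0036,-0.0033],
  ],
  hand=[0.8,0.7,0.6,0.55,0.5],
)

```text
time_s: 4.9
eef_pos: [560.9, 122.7, 85.2]
tcp_rot: [0.005, 3.141, 0.0]
contact_force: [-0.2, 0.8, 0.8]
finger_gap: 0.499
gripper_force: 0.0
```

play_rows(
  dp=[
    [0,0,0],
    [0,0,0],
    [0,0,0],
    [0,0,0],
    [0,0,0],
  ],
  rot=[
    [0,0,0],
    [0,0,0],
    [0,0,0],
    [0,0,0],
    [0,0,0],
  ],
  hand=[0.4,0.3,0.2,0.2,0.2],
)

```text
time_s: 5.32
eef_pos: [562.0, 123.6, 87.1]
tcp_rot: [0.003, 3.137, 0.001]
contact_force: [-1.8, -2.5, 6.9]
finger_gap: 0.309
gripper_force: 39.3
```

play_rows(
  dp=[
    [0,0,0],
    [0,0,0],
    [0,0,0],
    [0,0,0],
    [0,0,0],
  ],
  rot=[
    [0,0,0],
    [0,0,0],
    [0,0,0],
    [0,0,0],
    [0,0,0],
  ],
  hand=[0.1,0.1,0.1,0.1,0.1],
)

```text
time_s: 5.73
eef_pos: [562.0, 123.6, 87.1]
tcp_rot: [0.003, 3.137, 0.0]
contact_force: [-1.5, -2.6, 8.2]
finger_gap: 0.309
gripper_force: 39.3
```

play_rows(
  dp=[
    [0,0,-0.015],
    [0,0,-0.035],
    [0,0,-0.06],
    [0,0,-0.06],
    [0,0,-0.06],
  ],
  rot=[
    [0,0,0],
    [0,0,0],
    [0,0,0],
    [0,0,0],
    [0,0,0],
  ],
  hand=[0.1,0.1,0.1,0.1,0.1],
)

```text
time_s: 6.15
eef_pos: [562.1, 124.0, 147.1]
tcp_rot: [0.003, 3.136, 0.002]
contact_force: [0.7, -0.0, -1.3]
finger_gap: 0.306
gripper_force: 39.6
```

```bash
python3 -c "
from h import *; go(422,157.5,150)
T=optics.read_camera('scene');cv2.imwrite('pics/s3.png',cv2.resize(T[130:270,260:420],None,fx=4,fy=4,interpolation=3)[:,:,::-1])"
```

```text
[562.1 124.  147.1] dp [140.1  33.3  -3.5] rot [ 0.0013  0.0052 -0.0018] j [ 0.22  0.14 -0.07  1.36  0.    0.22]
```

View pics/s3.png

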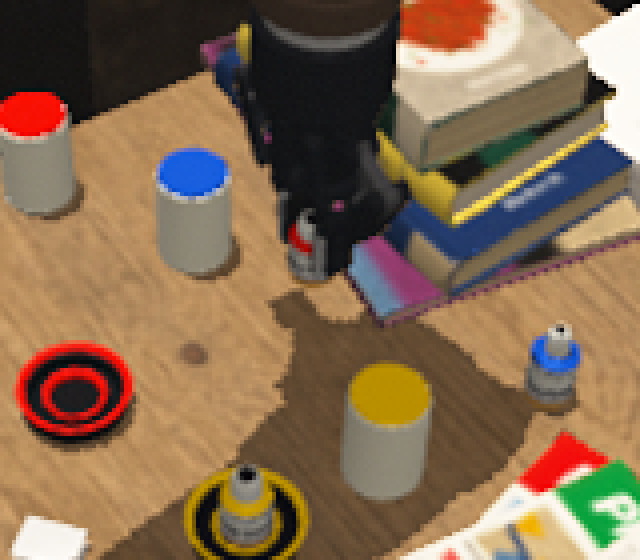

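play_rows(
  dp=[
    [0.035,0.0083,0],
    [0.07,0.0167,0],
    [0.105,0.025,0],
    [0.14,0.0333,0],
    [0.14,0.0333,-0.0035],
  ],
  rot=[
    [0,0,0],
    [0,0,0],
    [0.0013,0.0052,-0.0018],
    [0.0013,0.0052,-0.0018],
    [0.0013,0.0052,-0.0018],
  ],
  hand=[0.1,0.1,0.1,0.1,0.1],
)

```text
time_s: 6.62
eef_pos: [415.5, 157.4, 146.0]
tcp_rot: [0.003, -3.132, 0.003]
contact_force: [0.9, 0.3, -0.0]
finger_gap: 0.308
gripper_force: 39.6
```

```bash
python3 -c "
from h import *; go(422,157.5,89)
c=optics.camera_info('scene'); q=c['R']@np.array([422,157.5,97])+c['t']; uv=np.array([c['fx']*q[0]/q[2]+c['cx'],c['fy']*q[1]/q[2]+c['cy']])
T=optics.read_camera('scene')
B,s=blob(T,'red',uv,11); print(uv,B,s,cast('scene',B,97))
u=np.round(uv).astype(int)
cv2.imwrite('pics/s4.png',cv2.resize(T[u[1]-40:u[1]+60,u[0]-60:u[0]+60],None,fx=5,fy=5,interpolation=3)[:,:,::-1])"
```

```text
[415.5 157.4 146. ] dp [-7.1  0.2 56.9] rot [-0.0021 -0.0098  0.0017] j [ 0.36 -0.16 -0.37  1.37  0.    0.36]
[275.74145284 202.0830018 ] (268.54285714285714, 208.15238095238095) (6, 7) [400.82891845 150.57861287]
```

View pics/s4.png

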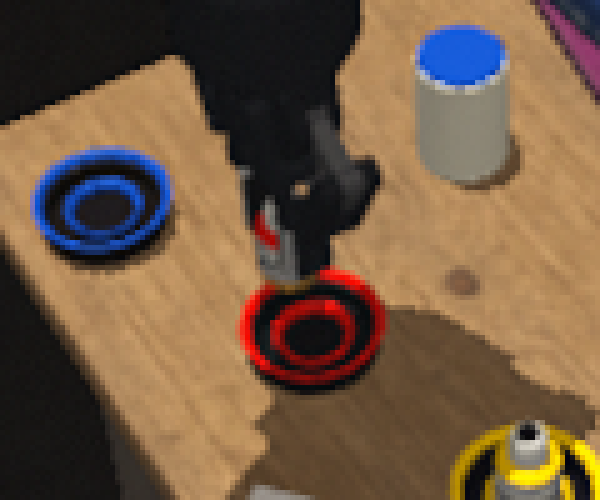

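```bash
cat >> h.py <<'E'
def proj(cam,P):
    c=optics.camera_info(cam); q=c["R"]@np.array(P,float)+c["t"]
    return np.array([c["fx"]*q[0]/q[2]+c["cx"],c["fy"]*q[1]/q[2]+c["cy"],c["fx"]/q[2]])
E
python3 - <<'E'
from h import *
o=manip.observe(); p=o["eef_pos"]; print(p)
T=optics.read_camera('scene'); u0,v0=225,160
C=cv2.resize(T[v0:v0+100,u0:u0+100],None,fx=6,fy=6,interpolation=3)[:,:,::-1].copy()
f=p[2]-87.1
for z,r in ((0,12.5),(11,14),(29,14),(44,9.5)):   # predicted outline if centred & upright
    a=np.linspace(0,2*np.pi,60); P=[proj("scene",(p[0]+r*np.cos(t),p[1]+r*np.sin(t),f+z))[:2] for t in a]
    Q=((np.array(P)+0.5-(u0,v0))*6).astype(np.int32); cv2.polylines(C,[Q],True,(0,255,0),1)
cv2.imwrite("pics/s5.png",C)
E
```

```text
[418.3858568  157.58154852 147.5911538 ]
```

View pics/s5.png

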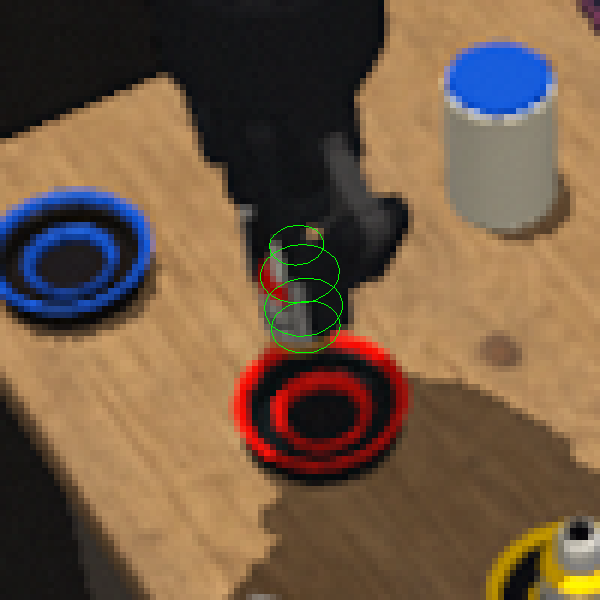

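play_rows(
  dp=[
    [0,0,0],
    [0,0,0.012],
    [0,0,0.025],
    [0,0,0.035],
    [0,0,0.035],
  ],
  rot=[
    [0,0,0],
    [0,0,0],
    [0,0,0],
    [0,0,0],
    [0,0,0],
  ],
  hand=[0.1,0.1,0.1,0.1,0.1],
)

```text
time_s: 7.13
eef_pos: [420.3, 156.6, 109.9]
tcp_rot: [-0.001, -3.133, 0.004]
contact_force: [-1.1, -0.5, -1.1]
finger_gap: 0.312
gripper_force: 39.6
```

play_rows(
  dp=[
    [0,0,0],
    [0,0,0],
  ],
  rot=[
    [0,0,0],
    [0,0,0],
  ],
  hand=[0.1,0.1],
)

```text
time_s: 7.3
eef_pos: [421.3, 157.2, 113.1]
tcp_rot: [-0.0, -3.137, 0.001]
contact_force: [-0.1, -0.1, -0.9]
finger_gap: 0.305
gripper_force: 39.6
```

```bash
python3 -c "
from h import *; go(422,157.5,91)"
```

```text
[421.3 157.2 113.1] dp [-0.8  0.3 22.1] rot [-0.0009 -0.0041 -0.0003] j [ 0.36 -0.14 -0.41  1.3   0.    0.36]
```

play_rows(
  dp=[
    [0,0,0.006],
    [0,0,0.012],
    [0,0,0.018],
    [0,0,0.022],
    [0,0,0.022],
  ],
  rot=[
    [0,0,0],
    [0,0,0],
    [0,0,0],
    [0,0,0],
    [0,0,0],
  ],
  hand=[0.1,0.1,0.1,0.1,0.1],
)

```text
time_s: 7.72
eef_pos: [421.0, 157.3, 91.2]
tcp_rot: [0.0, -3.138, 0.001]
contact_force: [-0.3, -1.3, 1.2]
finger_gap: 0.312
gripper_force: 39.7
```

play_rows(
  dp=[
    [0,0,0],
    [0,0,0],
  ],
  rot=[
    [0,0,0],
    [0,0,0],
  ],
  hand=[0.1,0.1],
)

```text
time_s: 7.88
eef_pos: [421.0, 157.3, 91.2]
tcp_rot: [0.0, -3.138, 0.001]
contact_force: [-0.7, 0.4, 2.1]
finger_gap: 0.306
gripper_force: 39.9
```

```bash
python3 -c "
from h import *; go(422,157.5,91); print(manip.observe()['contact_force'])
T=optics.read_camera('scene');cv2.imwrite('pics/s6.png',cv2.resize(T[160:260,225:325],None,fx=6,fy=6,interpolation=3)[:,:,::-1])"
```

```text
[421.  157.3  91.2] dp [-1.   0.2  0.2] rot [-0.0007 -0.0035  0.0001] j [ 0.36 -0.13 -0.45  1.25  0.    0.36]
[-0.66344686  0.36363274  2.06957337]
```

View pics/s6.png

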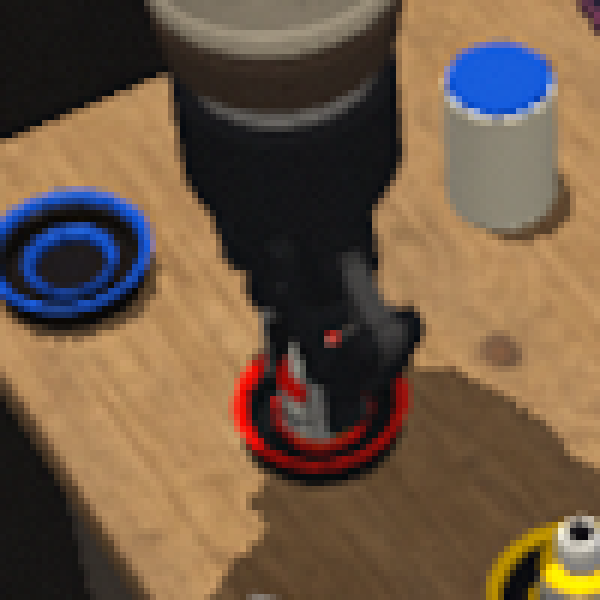

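play_rows(
  dp=[
    [0,0,0],
    [0,0,0],
    [0,0,0],
    [0,0,0],
    [0,0,0],
  ],
  rot=[
    [0,0,0],
    [0,0,0],
    [0,0,0],
    [0,0,0],
    [0,0,0],
  ],
  hand=[0.4,0.5,0.55,0.6,0.6],
)

```text
time_s: 8.35
eef_pos: [420.8, 157.3, 91.0]
tcp_rot: [0.0, -3.137, 0.001]
contact_force: [0.0, -0.5, 0.3]
finger_gap: 0.601
gripper_force: 0.0
```

play_rows(
  dp=[
    [0,0,-0.02],
    [0,0,-0.05],
    [0,0,-0.085],
    [0,0,-0.11],
    [0,0,-0.11],
  ],
  rot=[
    [0,0,0],
    [0,0,0],
    [0,0,0],
    [0,0,0],
    [0,0,0],
  ],
  hand=[0.6,0.7,0.8,1,1],
)

```text
time_s: 8.77
eef_pos: [422.8, 158.0, 206.4]
tcp_rot: [-0.0, 3.139, 0.003]
contact_force: [1.5, -0.5, -0.4]
finger_gap: 0.999
gripper_force: 0.0
```

play_rows(
  dp=[
    [0,0,0],
    [0,0,0],
  ],
  rot=[
    [0,0,0],
    [0,0,0],
  ],
  hand=[1,1],
)

```text
time_s: 8.93
eef_pos: [421.2, 157.3, 200.4]
tcp_rot: [0.0, -3.137, 0.002]
contact_force: [0.2, -0.5, 0.4]
finger_gap: 0.999
gripper_force: 0.0
```

```bash
python3 -c "
from h import *; go(652.5,13,160); go(652.5,13,160)
T=optics.read_camera('scene');cv2.imwrite('pics/s7.png',cv2.resize(T[180:260,235:325],None,fx=5,fy=5,interpolation=3)[:,:,::-1])
B,s=blob(T,'red',(278,228),20);print(B,cast('scene',B,16))"
```

```text
[421.2 157.3 200.4] dp [-231.5 -144.3   39.5] rot [-0.001  -0.0046  0.    ] j [ 0.36 -0.16 -0.27  1.47  0.    0.36]
[421.2 157.3 200.4] dp [-231.5 -144.3   39.5] rot [-0.001  -0.0046  0.    ] j [ 0.36 -0.16 -0.27  1.47  0.    0.36]
(277.9252077562327, 226.32317636195754) [421.00910235 157.3948896 ]
```

View pics/s7.png

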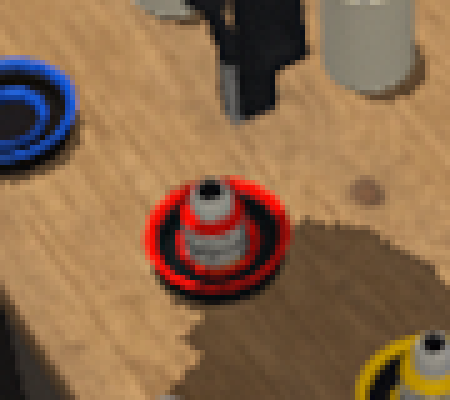

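play_rows(
  dp=[
    [-0.033,-0.0206,0],
    [-0.066,-0.0412,0],
    [-0.099,-0.0618,0],
    [-0.132,-0.0824,0],
    [-0.165,-0.103,0],
  ],
  rot=[
    [-0.001,-0.0046,0],
    [-0.001,-0.0046,0],
    [-0.001,-0.0046,0],
    [-0.001,-0.0046,0],
    [-0.001,-0.0046,0],
  ],
  hand=[0.7,0.7,0.7,0.7,0.7],
)

```text
time_s: 9.4
eef_pos: [587.2, 53.1, 198.8]
tcp_rot: [0.0, -3.14, -0.0]
contact_force: [1.1, 1.4, 0.6]
finger_gap: 0.703
gripper_force: 0.0
```

play_rows(
  dp=[
    [-0.033,-0.0206,0],
    [-0.0665,-0.0413,0],
    [-0.0665,-0.0413,0.02],
    [-0.0665,-0.0413,0.0395],
    [-0.0665,-0.0413,0.0395],
  ],
  rot=[
    [0,0,0],
    [0,0,0],
    [0,0,0],
    [0,0,0],
    [0,0,0],
  ],
  hand=[0.7,0.7,0.7,0.7,0.7],
)

```text
time_s: 9.82
eef_pos: [651.3, 12.5, 154.5]
tcp_rot: [-0.001, -3.133, -0.0]
contact_force: [-0.5, 0.3, -1.8]
finger_gap: 0.7
gripper_force: 0.0
```

play_rows(
  dp=[
    [0,0,0],
    [0,0,0],
  ],
  rot=[
    [0,0,0],
    [0,0,0],
  ],
  hand=[0.7,0.7],
)

```text
time_s: 9.98
eef_pos: [652.5, 13.3, 161.5]
tcp_rot: [-0.001, 3.141, 0.0]
contact_force: [-0.8, 0.2, -0.3]
finger_gap: 0.696
gripper_force: 0.0
```

```bash
python3 -c "
from h import *; go(652.5,13,88)"
```

```text
[652.5  13.3 161.5] dp [ 0.  -0.4 73.5] rot [0.0002 0.0003 0.0004] j [0.02 0.32 0.18 1.42 0.   0.02]
```

play_rows(
  dp=[
    [0,0,0.02],
    [0,0,0.04],
    [0,0,0.06],
    [0,0,0.072],
    [0,0,0.072],
  ],
  rot=[
    [0,0,0],
    [0,0,0],
    [0,0,0],
    [0,0,0],
    [0,0,0],
  ],
  hand=[0.6,0.55,0.5,0.5,0.5],
)

```text
time_s: 10.4
eef_pos: [651.8, 13.4, 87.4]
tcp_rot: [0.001, -3.14, -0.0]
contact_force: [-0.3, 0.6, -0.5]
finger_gap: 0.501
gripper_force: 0.0
```

play_rows(
  dp=[
    [0,0,0],
    [0,0,0],
    [0,0,0],
    [0,0,0],
    [0,0,0],
  ],
  rot=[
    [0,0,0],
    [0,0,0],
    [0,0,0],
    [0,0,0],
    [0,0,0],
  ],
  hand=[0.45,0.4,0.35,0.3,0.2],
)

```text
time_s: 10.82
eef_pos: [653.7, 13.3, 91.1]
tcp_rot: [-0.0, 3.138, 0.001]
contact_force: [-1.2, 0.4, 6.0]
finger_gap: 0.314
gripper_force: 39.0
```

play_rows(
  dp=[
    [0,0,0],
    [0,0,0],
    [0,0,0],
  ],
  rot=[
    [0,0,0],
    [0,0,0],
    [0,0,0],
  ],
  hand=[0.1,0.1,0.1],
)

```text
time_s: 11.07
eef_pos: [653.7, 13.3, 91.2]
tcp_rot: [-0.0, 3.138, 0.001]
contact_force: [-0.8, 1.8, 6.0]
finger_gap: 0.307
gripper_force: 39.0
```

play_rows(
  dp=[
    [0,0,-0.015],
    [0,0,-0.035],
    [0,0,-0.06],
    [0,0,-0.085],
    [0,0,-0.085],
  ],
  rot=[
    [0,0,0],
    [0,0,0],
    [0,0,0],
    [0,0,0],
    [0,0,0],
  ],
  hand=[0.1,0.1,0.1,0.1,0.1],
)

```text
time_s: 11.48
eef_pos: [654.5, 13.1, 180.5]
tcp_rot: [-0.0, 3.133, 0.0]
contact_force: [1.3, -0.4, -0.7]
finger_gap: 0.315
gripper_force: 39.5
```

play_rows(
  dp=[
    [0,0,0],
    [0,0,0],
  ],
  rot=[
    [0,0,0],
    [0,0,0],
  ],
  hand=[0.1,0.1],
)

```text
time_s: 11.65
eef_pos: [652.7, 13.1, 173.7]
tcp_rot: [-0.0, 3.141, 0.0]
contact_force: [-0.3, -0.1, -1.8]
finger_gap: 0.307
gripper_force: 39.5
```

```bash
python3 -c "
from h import *; go(375.5,279.5,171)"
```

```text
[652.7  13.1 173.7] dp [277.2 266.4   2.6] rot [0.0001 0.0004 0.0001] j [0.02 0.32 0.2  1.45 0.   0.02]
```

play_rows(
  dp=[
    [0.018,0.0173,0],
    [0.0411,0.0395,0],
    [0.0642,0.0617,0],
    [0.0873,0.0839,0],
    [0.1104,0.1061,0],
  ],
  rot=[
    [0,0,0],
    [0,0,0],
    [0,0,0],
    [0,0,0],
    [0,0,0],
  ],
  hand=[0.1,0.1,0.1,0.1,0.1],
)

```text
time_s: 12.07
eef_pos: [540.7, 119.7, 172.3]
tcp_rot: [-0.001, -3.14, 0.001]
contact_force: [0.3, 1.2, -1.3]
finger_gap: 0.309
gripper_force: 39.6
```

play_rows(
  dp=[
    [0.0231,0.0222,0],
    [0.0462,0.0444,0],
    [0.0693,0.0666,0],
    [0.0924,0.0888,0],
    [0.1155,0.111,0],
  ],
  rot=[
    [0,0,0],
    [0,0,0],
    [0,0,0],
    [0,0,0],
    [0,0,0],
  ],
  hand=[0.1,0.1,0.1,0.1,0.1],
)

```text
time_s: 12.48
eef_pos: [425.1, 230.7, 172.5]
tcp_rot: [-0.0, -3.14, 0.001]
contact_force: [-0.8, -0.1, -0.7]
finger_gap: 0.312
gripper_force: 39.6
```

play_rows(
  dp=[
    [0.0231,0.0222,0],
    [0.042,0.0404,0],
    [0.0513,0.0493,0],
    [0.0513,0.0493,0],
    [0.0513,0.0493,0],
  ],
  rot=[
    [0,0,0],
    [0,0,0],
    [0,0,0],
    [0,0,0],
    [0,0,0],
  ],
  hand=[0.1,0.1,0.1,0.1,0.1],
)

```text
time_s: 12.9
eef_pos: [375.0, 279.5, 172.9]
tcp_rot: [0.003, -3.141, 0.001]
contact_force: [1.0, -0.3, -2.0]
finger_gap: 0.313
gripper_force: 39.6
```

play_rows(
  dp=[
    [0,0,0],
    [0,0,0],
  ],
  rot=[
    [0,0,0],
    [0,0,0],
  ],
  hand=[0.1,0.1],
)

```text
time_s: 13.07
eef_pos: [376.1, 278.8, 173.4]
tcp_rot: [0.002, 3.141, -0.001]
contact_force: [-0.2, -0.2, -0.5]
finger_gap: 0.309
gripper_force: 39.6
```

```bash
python3 -c "
from h import *; go(375.5,279.5,120)"
```

```text
[376.1 278.8 173.4] dp [ 0.6  0.7 53.4] rot [-0.0004  0.0002 -0.001 ] j [ 0.64 -0.12 -0.28  1.41 -0.    0.64]
```

play_rows(
  dp=[
    [0,0.0003,0.02],
    [0,0.0003,0.04],
    [0,0.0003,0.053],
    [0,0.0003,0.053],
    [0,0.0003,0.053],
  ],
  rot=[
    [0,0,0],
    [0,0,0],
    [0,0,0],
    [0,0,0],
    [0,0,0],
  ],
  hand=[0.1,0.1,0.1,0.1,0.1],
)

```text
time_s: 13.48
eef_pos: [375.8, 279.1, 120.6]
tcp_rot: [-0.002, -3.141, 0.001]
contact_force: [0.1, -0.6, -1.7]
finger_gap: 0.309
gripper_force: 39.6
```

play_rows(
  dp=[
    [0,0,0.006],
    [0,0,0.012],
    [0,0,0.018],
    [0,0,0.025],
    [0,0,0.025],
  ],
  rot=[
    [0,0,0],
    [0,0,0],
    [0,0,0],
    [0,0,0],
    [0,0,0],
  ],
  hand=[0.1,0.1,0.1,0.1,0.1],
)

```text
time_s: 13.9
eef_pos: [375.4, 279.7, 94.9]
tcp_rot: [0.0, -3.142, 0.0]
contact_force: [-1.5, -0.2, -1.3]
finger_gap: 0.309
gripper_force: 40.5
```

play_rows(
  dp=[
    [0,0,0],
    [0,0,0],
  ],
  rot=[
    [0,0,0],
    [0,0,0],
  ],
  hand=[0.1,0.1],
)

```text
time_s: 14.07
eef_pos: [375.6, 279.8, 96.0]
tcp_rot: [-0.0, 3.141, 0.0]
contact_force: [0.2, -0.4, -0.7]
finger_gap: 0.306
gripper_force: 40.5
```

```bash
python3 -c "
from h import *; go(375.5,279.5,95)
T=optics.read_camera('scene');cv2.imwrite('pics/s8.png',cv2.resize(T[160:240,200:290],None,fx=6,fy=6,interpolation=3)[:,:,::-1])"
```

```text
[375.6 279.8  96. ] dp [ 0.1 -0.3  1. ] rot [0.     0.0006 0.0002] j [ 0.64 -0.09 -0.4   1.26 -0.    0.64]
```

View pics/s8.png

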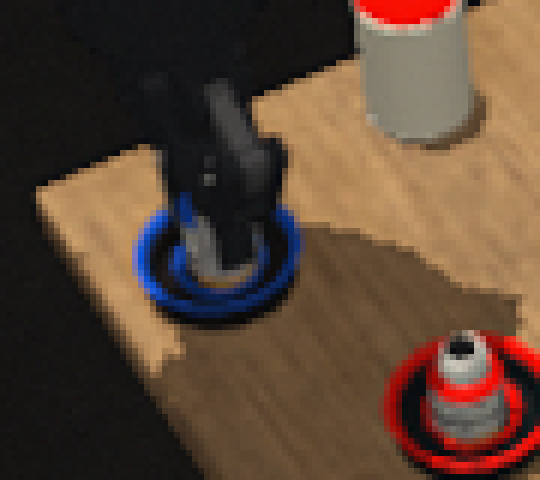

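play_rows(
  dp=[
    [0,0,0.001],
    [0,0,0.0015],
    [0,0,0.0015],
  ],
  rot=[
    [0,0,0],
    [0,0,0],
    [0,0,0],
  ],
  hand=[0.1,0.1,0.1],
)

```text
time_s: 14.37
eef_pos: [375.8, 279.9, 94.6]
tcp_rot: [-0.0, 3.141, 0.001]
contact_force: [-0.3, 0.9, -0.0]
finger_gap: 0.308
gripper_force: 40.7
```

play_rows(
  dp=[
    [0,0,0],
    [0,0,0],
    [0,0,0],
    [0,0,0],
    [0,0,0],
  ],
  rot=[
    [0,0,0],
    [0,0,0],
    [0,0,0],
    [0,0,0],
    [0,0,0],
  ],
  hand=[0.4,0.5,0.55,0.6,0.6],
)

```text
time_s: 14.78
eef_pos: [375.7, 279.8, 94.5]
tcp_rot: [-0.0, 3.141, 0.0]
contact_force: [0.2, -0.1, 0.4]
finger_gap: 0.6
gripper_force: 0.0
```

play_rows(
  dp=[
    [0,0,-0.02],
    [0,0,-0.05],
    [0,0,-0.085],
    [0,0,-0.11],
    [0,0,-0.11],
  ],
  rot=[
    [0,0,0],
    [0,0,0],
    [0,0,0],
    [0,0,0],
    [0,0,0],
  ],
  hand=[0.6,0.7,0.8,1,1],
)

```text
time_s: 15.2
eef_pos: [376.9, 280.7, 209.9]
tcp_rot: [-0.0, 3.135, 0.007]
contact_force: [0.6, -0.2, -0.9]
finger_gap: 0.999
gripper_force: 0.0
```

play_rows(
  dp=[
    [0,0,0],
    [0,0,0],
  ],
  rot=[
    [0,0,0],
    [0,0,0],
  ],
  hand=[1,1],
)

```text
time_s: 15.37
eef_pos: [375.5, 279.7, 203.8]
tcp_rot: [-0.0, 3.141, -0.0]
contact_force: [-0.1, -0.3, -0.9]
finger_gap: 1.001
gripper_force: 0.0
```

```bash
python3 -c "
from h import *; go(546,226,200)
T=optics.read_camera('scene');cv2.imwrite('pics/s9.png',cv2.resize(T[140:240,200:320],None,fx=5,fy=5,interpolation=3)[:,:,::-1])
B,s=blob(T,'blue',(236,202),20);print(B,s,cast('scene',B,16))"
```

```text
[375.5 279.7 203.8] dp [-170.5  -53.7    3.8] rot [-0.0002  0.0002  0.0001] j [ 0.64 -0.12 -0.22  1.47 -0.    0.64]
(235.86038186157518, 201.42044550517102) (27, 21) [374.61362864 279.39030112]
```

View pics/s9.png

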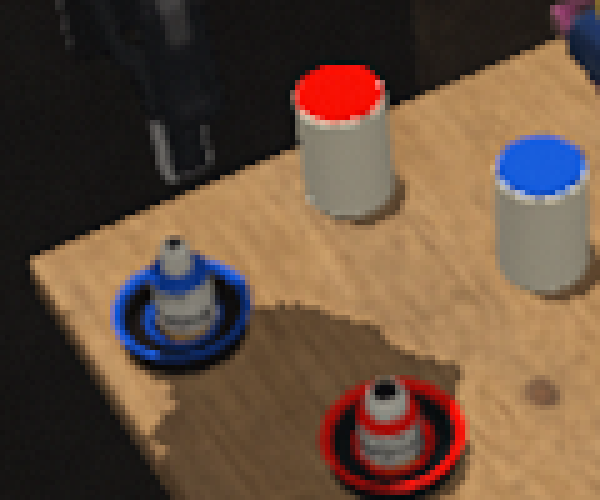

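```bash
python3 - <<'E'
from h import *
T=optics.read_camera('scene')
def ov(c,prof,u0,v0):
    C=cv2.resize(T[v0:v0+60,u0:u0+60],None,fx=6,fy=6,interpolation=3)[:,:,::-1].copy(); D=C.copy()
    for z,r in prof:
        P=[proj("scene",(c[0]+r*np.cos(t),c[1]+r*np.sin(t),z))[:2] for t in np.linspace(0,2*np.pi,60)]
        cv2.polylines(C,[((np.array(P)+0.5-(u0,v0))*6).astype(np.int32)],True,(0,255,0),1)
    return np.vstack([D,C])[:600] if 0 else np.hstack([D,C])
b=ov((374.6,279.4),((16,34),(15,14.5),(40,14),(60,7)),206,170)
r=ov((421,157.4),((16,34),(15,14.5),(33,14),(48,9.5)),248,196)
cv2.imwrite("pics/s10.png",cv2.resize(np.vstack([b,r]),None,fx=.83,fy=.83))
E
```

```text
(no output)
```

View pics/s10.png

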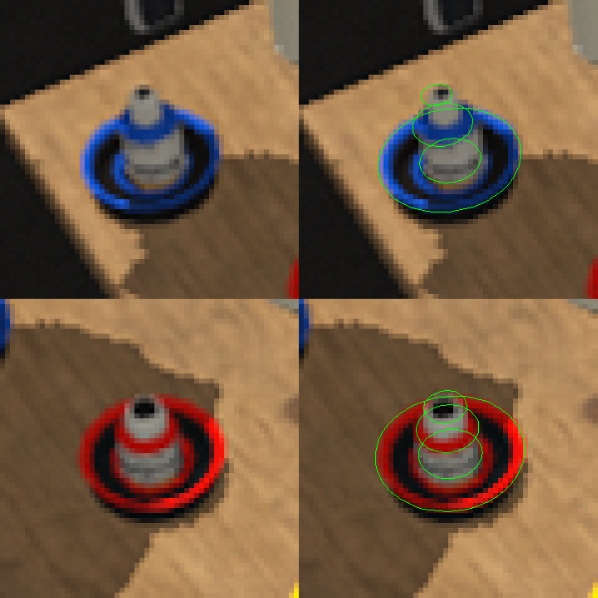

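play_rows(
  dp=[
    [-0.034,-0.0107,0],
    [-0.068,-0.0214,0],
    [-0.102,-0.0321,0],
    [-0.136,-0.0428,0],
    [-0.1705,-0.0535,0],
  ],
  rot=[
    [0,0,0],
    [0,0,0],
    [0,0,0],
    [0,0,0],
    [0,0,0],
  ],
  hand=[1,1,1,1,1],
)

```text
time_s: 15.88
eef_pos: [547.2, 225.4, 203.1]
tcp_rot: [0.0, -3.141, 0.001]
contact_force: [0.3, 0.8, 0.5]
finger_gap: 1.004
gripper_force: 0.0
```

play_rows(
  dp=[
    [0,0,0],
    [0,0,0],
  ],
  rot=[
    [0,0,0],
    [0,0,0],
  ],
  hand=[1,1],
)

```text
time_s: 16.05
eef_pos: [546.8, 225.3, 202.1]
tcp_rot: [-0.003, -3.139, 0.002]
contact_force: [0.2, 0.0, 0.0]
finger_gap: 1.0
gripper_force: 0.0
```

```bash
python3 - <<'E'
from h import *
go(546,226,101)
S=optics.read_camera('scene');T=optics.read_camera('top')
a=[]
for cam,im,b,r in (("scene",S,(375,279.5,30),(421.3,157.4,25)),("top",T,(375,279.5,30),(421.3,157.4,25))):
    row=[]
    for P in (b,r):
        u=np.round(proj(cam,P)[:2]).astype(int); row.append(cv2.resize(im[u[1]-22:u[1]+23,u[0]-22:u[0]+23],None,fx=6.6,fy=6.6,interpolation=3)); print(cam,u-22)
    a.append(np.hstack(row))
cv2.imwrite("pics/s11.png",np.vstack(a)[:,:,::-1])
E
```

```text
[546.8 225.3 202.1] dp [  0.6   0.8 101.1] rot [-0.0012 -0.0028 -0.0021] j [ 0.39  0.17  0.08  1.48 -0.    0.39]
scene [213 175]
scene [256 202]
top [218 255]
top [278 234]
```

View pics/s11.png

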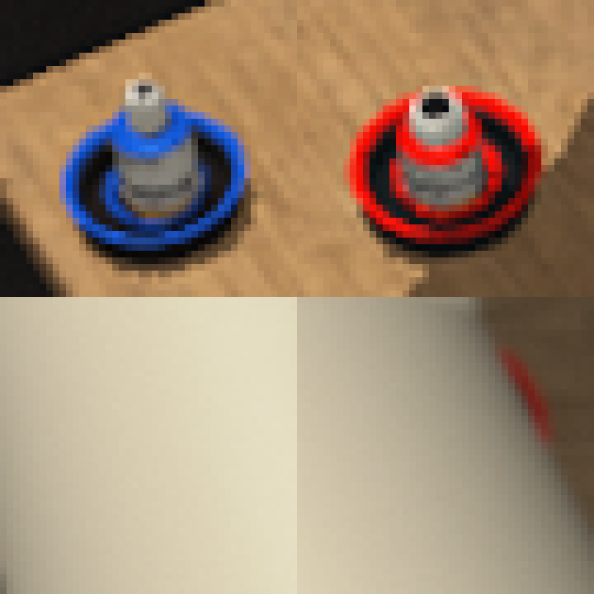

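play_rows(
  dp=[
    [0,0,0.03],
    [0,0,0.06],
    [0,0,0.09],
    [0,0,0.103],
    [0,0,0.103],
  ],
  rot=[
    [0,0,0],
    [0,0,0],
    [0,0,0],
    [0,0,0],
    [0,0,0],
  ],
  hand=[1,1,0.9,0.8,0.75],
)

```text
time_s: 16.57
eef_pos: [543.7, 226.2, 98.5]
tcp_rot: [0.002, -3.137, 0.003]
contact_force: [-0.9, 0.1, 0.4]
finger_gap: 0.751
gripper_force: 0.0
```

play_rows(
  dp=[
    [0,0,0],
    [0,0,0],
    [0,0,0],
    [0,0,0],
    [0,0,0],
  ],
  rot=[
    [0,0,0],
    [0,0,0],
    [0,0,0],
    [0,0,0],
    [0,0,0],
  ],
  hand=[0.65,0.6,0.55,0.5,0.4],
  grip_force=30,
)

```text
time_s: 16.98
eef_pos: [547.0, 226.8, 104.1]
tcp_rot: [-0.0, 3.138, 0.003]
contact_force: [-1.4, 0.7, 6.2]
finger_gap: 0.536
gripper_force: 30.4
```

play_rows(
  dp=[
    [0,0,0],
    [0,0,0],
    [0,0,0],
  ],
  rot=[
    [0,0,0],
    [0,0,0],
    [0,0,0],
  ],
  hand=[0.35,0.35,0.35],
)

```text
time_s: 17.23
eef_pos: [547.0, 226.9, 104.2]
tcp_rot: [-0.0, 3.138, 0.003]
contact_force: [-1.7, 0.7, 4.9]
finger_gap: 0.536
gripper_force: 30.4
```

play_rows(
  dp=[
    [0,0,-0.015],
    [0,0,-0.035],
    [0,0,-0.06],
    [0,0,-0.09],
    [0,0,-0.09],
  ],
  rot=[
    [0,0,0],
    [0,0,0],
    [0,0,0],
    [0,0,0],
    [0,0,0],
  ],
  hand=[0.35,0.35,0.35,0.35,0.35],
)

```text
time_s: 17.65
eef_pos: [547.9, 227.0, 199.2]
tcp_rot: [-0.0, 3.132, 0.006]
contact_force: [1.5, 0.2, -0.3]
finger_gap: 0.531
gripper_force: 31.0
```

play_rows(
  dp=[
    [0,0,0],
    [0,0,0],
  ],
  rot=[
    [0,0,0],
    [0,0,0],
  ],
  hand=[0.35,0.35],
)

```text
time_s: 17.82
eef_pos: [546.3, 226.4, 192.1]
tcp_rot: [0.0, 3.14, 0.001]
contact_force: [-0.3, 0.2, -0.5]
finger_gap: 0.538
gripper_force: 30.9
```

```bash
python3 - <<'E'
from h import *
go(375.2,279.5,192)
p=manip.observe()["eef_pos"]; S=optics.read_camera('scene'); g=proj("scene",(p[0],p[1],p[2]-102+66))[:2]
B,s=blob(S,"blue",g,16); print(g,B,s,cast("scene",B,p[2]-36))
E
```

```text
[546.3 226.4 192.1] dp [171.1  53.1  -0.2] rot [ 0.0007  0.0018 -0.    ] j [ 0.39  0.17  0.05  1.45 -0.    0.39]
[307.42570163 142.93942233] (305.5859788359788, 144.29365079365078) (17, 12) [540.32972872 224.58439648]
```

play_rows(
  dp=[
    [0.025,0.008,0],
    [0.058,0.0183,0],
    [0.094,0.0297,0],
    [0.13,0.041,0],
    [0.155,0.049,0],
  ],
  rot=[
    [0.0007,0.0018,0],
    [0.0007,0.0018,0],
    [0.0007,0.0018,0],
    [0.0007,0.0018,0],
    [0.0007,0.0018,0],
  ],
  hand=[0.35,0.35,0.35,0.35,0.35],
)

```text
time_s: 18.28
eef_pos: [388.3, 275.3, 190.3]
tcp_rot: [0.0, -3.138, 0.002]
contact_force: [1.0, -0.2, -0.4]
finger_gap: 0.534
gripper_force: 30.9
```

play_rows(
  dp=[
    [0.0085,0.003,0],
    [0.0133,0.0041,0],
    [0.0133,0.0041,0],
    [0.0133,0.0041,0],
  ],
  rot=[
    [0,0,0],
    [0,0,0],
    [0,0,0],
    [0,0,0],
  ],
  hand=[0.35,0.35,0.35,0.35],
)

```text
time_s: 18.62
eef_pos: [378.4, 279.2, 191.2]
tcp_rot: [-0.0, -3.14, 0.001]
contact_force: [-0.5, 0.3, -1.0]
finger_gap: 0.54
gripper_force: 30.9
```

```bash
python3 - <<'E'
from h import *
go(378,279.5,120)
p=manip.observe()["eef_pos"]; S=optics.read_camera('scene'); h=p[2]-104.2+66; g=proj("scene",(p[0],p[1],h))[:2]
B,s=blob(S,"blue",g,16); print(g,B,s,cast("scene",B,h))
E
```

```text
[378.4 279.2 191.2] dp [ 0.3  0.3 71.2] rot [-0.0008 -0.0011 -0.    ] j [ 0.64 -0.12 -0.24  1.45  0.    0.64]
[228.49744554 157.83498241] (222.8375350140056, 160.3361344537815) (11, 11) [364.7783513  278.40478493]
```

play_rows(
  dp=[
    [0,0,0.02],
    [0,0,0.04],
    [0,0,0.055],
    [0,0,0.065],
    [0,0,0.065],
  ],
  rot=[
    [0,0,0],
    [0,0,0],
    [0,0,0],
    [0,0,0],
    [0,0,0],
  ],
  hand=[0.35,0.35,0.35,0.35,0.35],
)

```text
time_s: 19.08
eef_pos: [377.7, 278.4, 124.1]
tcp_rot: [-0.002, -3.138, 0.004]
contact_force: [0.3, 0.1, -0.5]
finger_gap: 0.533
gripper_force: 30.9
```

play_rows(
  dp=[
    [0,0,0.005],
    [0,0,0.01],
    [0,0,0.014],
    [0,0,0.018],
    [0,0,0.018],
  ],
  rot=[
    [0,0,0],
    [0,0,0],
    [0,0,0],
    [0,0,0],
    [0,0,0],
  ],
  hand=[0.35,0.35,0.35,0.35,0.35],
)

```text
time_s: 19.5
eef_pos: [378.2, 280.0, 109.5]
tcp_rot: [-0.0, 3.141, 0.002]
contact_force: [-1.3, 0.8, -0.1]
finger_gap: 0.532
gripper_force: 33.6
```

play_rows(
  dp=[
    [0,0,0],
    [0,0,0],
  ],
  rot=[
    [0,0,0],
    [0,0,0],
  ],
  hand=[0.35,0.35],
)

```text
time_s: 19.67
eef_pos: [377.9, 279.7, 108.9]
tcp_rot: [0.0, -3.141, -0.001]
contact_force: [0.1, 2.9, 0.6]
finger_gap: 0.537
gripper_force: 33.7
```

play_rows(
  dp=[
    [0,0,0.001],
    [0,0,0.001],
    [0,0,0.001],
    [0,0,0.001],
    [0,0,0.001],
  ],
  rot=[
    [0,0,0],
    [0,0,0],
    [0,0,0],
    [0,0,0],
    [0,0,0],
  ],
  hand=[0.35,0.6,0.7,0.8,0.85],
)

```text
time_s: 20.08
eef_pos: [377.6, 279.1, 107.2]
tcp_rot: [-0.0, -3.14, 0.002]
contact_force: [0.4, -0.0, 0.0]
finger_gap: 0.846
gripper_force: 0.0
```

play_rows(
  dp=[
    [0,0,-0.015],
    [0,0,-0.045],
    [0,0,-0.08],
    [0,0,-0.095],
    [0,0,-0.095],
  ],
  rot=[
    [0,0,0],
    [0,0,0],
    [0,0,0],
    [0,0,0],
    [0,0,0],
  ],
  hand=[0.85,0.9,1,1,1],
)

```text
time_s: 20.5
eef_pos: [378.9, 280.1, 206.4]
tcp_rot: [0.0, 3.138, 0.004]
contact_force: [-0.2, 0.6, -0.0]
finger_gap: 0.999
gripper_force: 0.0
```

play_rows(
  dp=[
    [0,0,0],
    [0,0,0],
  ],
  rot=[
    [0,0,0],
    [0,0,0],
  ],
  hand=[1,1],
)

```text
time_s: 20.67
eef_pos: [377.6, 279.1, 201.4]
tcp_rot: [0.0, -3.139, 0.002]
contact_force: [-0.2, -0.5, -0.4]
finger_gap: 0.999
gripper_force: 0.0
```

```bash
python3 - <<'E'
from h import *
go(489.5,325,200)
S=optics.read_camera('scene')
B,s=blob(S,"blue",proj("scene",(375.2,279.5,70))[:2],13); print(B,s,cast("scene",B,70))
B,s=blob(S,"red",(267,158),14); print(B,s,cast("scene",B,66))
B,s=blob(S,"red",(278,228),20); print(B,s,cast("scene",B,16))
E
```

```text
[377.6 279.1 201.4] dp [-111.9   45.8    1.1] rot [-0.0014 -0.0022  0.    ] j [ 0.64 -0.12 -0.22  1.47  0.    0.64]
(233.30452674897117, 186.01440329218107) (18, 13) [375.42040366 277.04035047]
(267.2528344671202, 157.93083900226756) (18, 11) [489.03266018 324.60111036]
(278.010801080108, 226.37413741374135) (31, 24) [421.09837174 157.158322  ]
```

play_rows(
  dp=[
    [-0.028,0.0115,0],
    [-0.056,0.023,0],
    [-0.084,0.0345,0],
    [-0.112,0.046,0],
    [-0.112,0.046,0],
  ],
  rot=[
    [-0.0014,-0.0022,0],
    [-0.0014,-0.0022,0],
    [-0.0014,-0.0022,0],
    [-0.0014,-0.0022,0],
    [-0.0014,-0.0022,0],
  ],
  hand=[1,1,1,1,1],
)

```text
time_s: 21.13
eef_pos: [492.9, 326.3, 198.6]
tcp_rot: [-0.001, -3.14, 0.002]
contact_force: [-0.2, 0.9, 0.2]
finger_gap: 0.995
gripper_force: 0.0
```

play_rows(
  dp=[
    [0,0,0],
    [0,0,0],
    [0,0,0],
  ],
  rot=[
    [0,0,0],
    [0,0,0],
    [0,0,0],
  ],
  hand=[1,1,1],
)

```text
time_s: 21.38
eef_pos: [489.0, 325.0, 201.9]
tcp_rot: [-0.0, 3.141, 0.001]
contact_force: [0.5, 0.4, 0.2]
finger_gap: 1.002
gripper_force: 0.0
```

```bash
python3 -c "
from h import *
go(489.5,325,101)"
```

```text
[489.  325.  201.9] dp [-5.000e-01 -1.000e-01  1.009e+02] rot [0.0004 0.0002 0.0002] j [0.59 0.16 0.06 1.47 0.   0.59]
```

play_rows(
  dp=[
    [0,0,0.03],
    [0,0,0.06],
    [0,0,0.09],
    [0,0,0.1],
    [0,0,0.1],
  ],
  rot=[
    [0,0,0],
    [0,0,0],
    [0,0,0],
    [0,0,0],
    [0,0,0],
  ],
  hand=[1,1,0.9,0.8,0.75],
)

```text
time_s: 21.8
eef_pos: [488.1, 324.5, 100.0]
tcp_rot: [0.001, -3.139, 0.002]
contact_force: [-0.7, -0.2, -0.6]
finger_gap: 0.75
gripper_force: 0.0
```

play_rows(
  dp=[
    [0,0,0],
    [0,0,0],
    [0,0,0],
    [0,0,0],
    [0,0,0],
  ],
  rot=[
    [0,0,0],
    [0,0,0],
    [0,0,0],
    [0,0,0],
    [0,0,0],
  ],
  hand=[0.65,0.6,0.55,0.5,0.4],
)

```text
time_s: 22.22
eef_pos: [490.7, 326.0, 104.9]
tcp_rot: [-0.0, 3.138, 0.004]
contact_force: [-1.9, -0.6, 5.7]
finger_gap: 0.533
gripper_force: 30.4
```

play_rows(
  dp=[
    [0,0,0],
    [0,0,0],
    [0,0,0],
  ],
  rot=[
    [0,0,0],
    [0,0,0],
    [0,0,0],
  ],
  hand=[0.35,0.35,0.35],
)

```text
time_s: 22.47
eef_pos: [490.8, 326.0, 104.9]
tcp_rot: [-0.0, 3.138, 0.004]
contact_force: [-1.4, -1.1, 7.2]
finger_gap: 0.538
gripper_force: 30.4
```

play_rows(
  dp=[
    [0,0,-0.015],
    [0,0,-0.035],
    [0,0,-0.06],
    [0,0,-0.09],
    [0,0,-0.09],
  ],
  rot=[
    [0,0,0],
    [0,0,0],
    [0,0,0],
    [0,0,0],
    [0,0,0],
  ],
  hand=[0.35,0.35,0.35,0.35,0.35],
)

```text
time_s: 22.88
eef_pos: [491.4, 326.5, 199.9]
tcp_rot: [-0.0, 3.132, 0.01]
contact_force: [0.4, 1.1, 0.5]
finger_gap: 0.534
gripper_force: 31.0
```

play_rows(
  dp=[
    [0,0,0],
    [0,0,0],
  ],
  rot=[
    [0,0,0],
    [0,0,0],
  ],
  hand=[0.35,0.35],
)

```text
time_s: 23.05
eef_pos: [490.0, 325.5, 192.9]
tcp_rot: [-0.0, 3.14, 0.002]
contact_force: [-0.4, -0.0, -0.9]
finger_gap: 0.537
gripper_force: 31.0
```

```bash
python3 - <<'E'
from h import *
go(421.3,157.4,192)
p=manip.observe()["eef_pos"]; S=optics.read_camera('scene'); h=p[2]-104+66; g=proj("scene",(p[0],p[1],h))[:2]
B,s=blob(S,"red",g,16); print(g,B,s,cast("scene",B,h))
E
```

```text
[490.  325.5 192.9] dp [  68.7 -168.1    0.5] rot [0.0015 0.002  0.0001] j [0.59 0.16 0.04 1.45 0.   0.59]
[264.11416314 128.73586415] (261.3041237113402, 130.1254295532646) (14, 10) [482.05812559 324.41840913]
```

play_rows(
  dp=[
    [0.009,-0.023,0],
    [0.021,-0.054,0],
    [0.034,-0.085,0],
    [0.046,-0.116,0],
    [0.057,-0.143,0],
  ],
  rot=[
    [0.0015,0.002,0],
    [0.0015,0.002,0],
    [0.0015,0.002,0],
    [0.0015,0.002,0],
    [0.0015,0.002,0],
  ],
  hand=[0.35,0.35,0.35,0.35,0.35],
)

```text
time_s: 23.52
eef_pos: [431.5, 180.8, 190.9]
tcp_rot: [0.0, -3.139, 0.002]
contact_force: [1.1, -0.5, -0.5]
finger_gap: 0.536
gripper_force: 31.1
```

play_rows(
  dp=[
    [0.007,-0.018,0],
    [0.01,-0.025,0],
    [0.01,-0.025,0],
    [0.01,-0.025,0],
    [0.01,-0.025,0],
  ],
  rot=[
    [0,0,0],
    [0,0,0],
    [0,0,0],
    [0,0,0],
    [0,0,0],
  ],
  hand=[0.35,0.35,0.35,0.35,0.35],
)

```text
time_s: 23.93
eef_pos: [423.2, 158.2, 191.8]
tcp_rot: [0.001, -3.14, 0.001]
contact_force: [-0.2, 0.2, -1.2]
finger_gap: 0.537
gripper_force: 31.1
```

play_rows(
  dp=[
    [0,0,0.02],
    [0,0,0.04],
    [0,0,0.055],
    [0,0,0.065],
    [0,0,0.065],
  ],
  rot=[
    [0,0,0],
    [0,0,0],
    [0,0,0],
    [0,0,0],
    [0,0,0],
  ],
  hand=[0.35,0.35,0.35,0.35,0.35],
)

```text
time_s: 24.35
eef_pos: [422.0, 157.8, 124.8]
tcp_rot: [0.002, -3.137, 0.003]
contact_force: [0.1, -0.9, -0.7]
finger_gap: 0.534
gripper_force: 31.1
```

play_rows(
  dp=[
    [0,0,0.005],
    [0,0,0.01],
    [0,0,0.014],
    [0,0,0.018],
    [0,0,0.018],
  ],
  rot=[
    [0,0,0],
    [0,0,0],
    [0,0,0],
    [0,0,0],
    [0,0,0],
  ],
  hand=[0.35,0.35,0.35,0.35,0.35],
)

```text
time_s: 24.77
eef_pos: [423.0, 157.4, 109.2]
tcp_rot: [0.0, -3.141, 0.001]
contact_force: [-0.2, -0.7, -0.8]
finger_gap: 0.538
gripper_force: 31.1
```

play_rows(
  dp=[
    [0,0,0],
    [0,0,0],
  ],
  rot=[
    [0,0,0],
    [0,0,0],
  ],
  hand=[0.35,0.35],
)

```text
time_s: 24.93
eef_pos: [422.9, 157.4, 109.3]
tcp_rot: [-0.0, -3.141, 0.001]
contact_force: [-0.2, 1.1, -0.6]
finger_gap: 0.534
gripper_force: 31.0
```

Seated depth is about 109, so I'll ease it down 1 mm, release and retreat.

play_rows(
  dp=[
    [0,0,0.001],
    [0,0,0.001],
    [0,0,0.001],
    [0,0,0.001],
    [0,0,0.001],
  ],
  rot=[
    [0,0,0],
    [0,0,0],
    [0,0,0],
    [0,0,0],
    [0,0,0],
  ],
  hand=[0.35,0.6,0.7,0.8,0.85],
)

```text
time_s: 25.35
eef_pos: [422.7, 157.3, 108.1]
tcp_rot: [0.0, -3.141, 0.001]
contact_force: [0.1, -0.5, 0.1]
finger_gap: 0.851
gripper_force: 0.0
```

play_rows(
  dp=[
    [0,0,-0.015],
    [0,0,-0.045],
    [0,0,-0.08],
    [0,0,-0.095],
    [0,0,-0.095],
  ],
  rot=[
    [0,0,0],
    [0,0,0],
    [0,0,0],
    [0,0,0],
    [0,0,0],
  ],
  hand=[0.85,0.9,1,1,1],
)

```text
time_s: 25.77
eef_pos: [424.1, 157.9, 207.1]
tcp_rot: [-0.0, 3.137, 0.002]
contact_force: [0.2, -0.0, 0.7]
finger_gap: 0.999
gripper_force: 0.0
```

play_rows(
  dp=[
    [0,0,0],
    [0,0,0],
  ],
  rot=[
    [0,0,0],
    [0,0,0],
  ],
  hand=[1,1],
)

```text
time_s: 25.93
eef_pos: [422.6, 157.3, 202.1]
tcp_rot: [0.0, -3.14, 0.002]
contact_force: [-0.1, 0.7, 0.1]
finger_gap: 1.003
gripper_force: 0.0
```

```bash
python3 - <<'E'
from h import *
go(543,25,200)
S=optics.read_camera('scene')
B,s=blob(S,"red",proj("scene",(421.3,157.4,70))[:2],13); print(B,s,cast("scene",B,70))
B,s=blob(S,"yellow",(357,228),14); print(B,s,cast("scene",B,66))
B,s=blob(S,"yellow",(321,261),20); print(B,s,cast("scene",B,16))
E
```

```text
[422.6 157.3 202.1] dp [-120.4 -132.3    2. ] rot [-0.001  -0.0021  0.0001] j [ 0.36 -0.16 -0.26  1.47 -0.    0.36]
(276.5967741935484, 210.88863287250382) (20, 15) [421.30760008 156.39403628]
(357.0449735449735, 227.62367724867724) (21, 16) [542.56080387  25.19359931]
(321.14736310875594, 259.0842795861721) (33, 27) [453.77704797  28.48725231]
```

play_rows(
  dp=[
    [-0.0241,-0.0265,0],
    [-0.0482,-0.053,0],
    [-0.0722,-0.0794,0],
    [-0.0963,-0.1058,0],
    [-0.1204,-0.1323,0],
  ],
  rot=[
    [-0.001,-0.0021,0],
    [-0.001,-0.0021,0],
    [-0.001,-0.0021,0],
    [-0.001,-0.0021,0],
    [-0.001,-0.0021,0],
  ],
  hand=[1,1,1,1,1],
)

```text
time_s: 26.4
eef_pos: [543.7, 23.6, 201.6]
tcp_rot: [0.0, -3.141, -0.001]
contact_force: [-0.1, 0.6, 1.6]
finger_gap: 1.006
gripper_force: 0.0
```

play_rows(
  dp=[
    [0,0,0],
    [0,0,0],
    [0,0,0],
  ],
  rot=[
    [0,0,0],
    [0,0,0],
    [0,0,0],
  ],
  hand=[1,1,1],
)

```text
time_s: 26.65
eef_pos: [542.6, 25.1, 201.8]
tcp_rot: [-0.001, -3.14, -0.001]
contact_force: [-0.5, 0.0, 0.5]
finger_gap: 0.997
gripper_force: 0.0
```

play_rows(
  dp=[
    [0,0,0.03],
    [0,0,0.06],
    [0,0,0.09],
    [0,0,0.1],
    [0,0,0.1],
  ],
  rot=[
    [0,0,0],
    [0,0,0],
    [0,0,0],
    [0,0,0],
    [0,0,0],
  ],
  hand=[1,1,0.9,0.8,0.75],
)

```text
time_s: 27.07
eef_pos: [541.2, 26.0, 100.5]
tcp_rot: [0.002, -3.138, -0.0]
contact_force: [-0.7, -1.1, 0.0]
finger_gap: 0.748
gripper_force: 0.0
```

play_rows(
  dp=[
    [0,0,0],
    [0,0,0],
    [0,0,0],
    [0,0,0],
    [0,0,0],
  ],
  rot=[
    [0,0,0],
    [0,0,0],
    [0,0,0],
    [0,0,0],
    [0,0,0],
  ],
  hand=[0.65,0.6,0.55,0.5,0.4],
)

```text
time_s: 27.48
eef_pos: [544.3, 25.4, 105.6]
tcp_rot: [-0.0, 3.137, 0.002]
contact_force: [-1.3, 0.8, 7.4]
finger_gap: 0.536
gripper_force: 30.3
```

play_rows(
  dp=[
    [0,0,0],
    [0,0,0],
    [0,0,0],
  ],
  rot=[
    [0,0,0],
    [0,0,0],
    [0,0,0],
  ],
  hand=[0.35,0.35,0.35],
)

```text
time_s: 27.73
eef_pos: [544.3, 25.4, 105.6]
tcp_rot: [-0.0, 3.137, 0.002]
contact_force: [-1.6, 0.5, 7.0]
finger_gap: 0.536
gripper_force: 30.3
```

play_rows(
  dp=[
    [0,0,-0.015],
    [0,0,-0.035],
    [0,0,-0.06],
    [0,0,-0.09],
    [0,0,-0.09],
  ],
  rot=[
    [0,0,0],
    [0,0,0],
    [0,0,0],
    [0,0,0],
    [0,0,0],
  ],
  hand=[0.35,0.35,0.35,0.35,0.35],
)

```text
time_s: 28.15
eef_pos: [545.2, 25.2, 200.4]
tcp_rot: [-0.0, 3.131, 0.001]
contact_force: [0.5, 1.0, -0.1]
finger_gap: 0.537
gripper_force: 31.0
```

play_rows(
  dp=[
    [0,0,0],
    [0,0,0],
    [0,0,0],
  ],
  rot=[
    [0,0,0],
    [0,0,0],
    [0,0,0],
  ],
  hand=[0.35,0.35,0.35],
)

```text
time_s: 28.4
eef_pos: [543.0, 25.1, 192.3]
tcp_rot: [-0.0, 3.142, 0.0]
contact_force: [-0.5, 0.4, -0.4]
finger_gap: 0.538
gripper_force: 31.0
```

```bash
python3 -c "
from h import *
go(455,28.6,192)"
```

```text
[543.   25.1 192.3] dp [88.   3.5  0.3] rot [0.0003 0.     0.0001] j [ 0.05  0.06 -0.07  1.44  0.    0.05]
```

Grip height is 105.6, so seated should read about 109.6.

play_rows(
  dp=[
    [0.022,0.001,0],
    [0.05,0.002,0],
    [0.074,0.003,0],
    [0.088,0.0035,0],
    [0.088,0.0035,0],
  ],
  rot=[
    [0,0,0],
    [0,0,0],
    [0,0,0],
    [0,0,0],
    [0,0,0],
  ],
  hand=[0.35,0.35,0.35,0.35,0.35],
)

```text
time_s: 28.82
eef_pos: [452.9, 28.6, 192.3]
tcp_rot: [0.0, -3.141, -0.001]
contact_force: [0.1, 1.0, -0.1]
finger_gap: 0.539
gripper_force: 31.0
```

play_rows(
  dp=[
    [0,0,0],
    [0,0,0],
    [0,0,0],
  ],
  rot=[
    [0,0,0],
    [0,0,0],
    [0,0,0],
  ],
  hand=[0.35,0.35,0.35],
)

```text
time_s: 29.07
eef_pos: [455.9, 28.6, 192.6]
tcp_rot: [-0.0, 3.141, 0.001]
contact_force: [0.8, 0.0, -0.5]
finger_gap: 0.537
gripper_force: 31.0
```

play_rows(
  dp=[
    [0,0,0.02],
    [0,0,0.04],
    [0,0,0.055],
    [0,0,0.065],
    [0,0,0.065],
  ],
  rot=[
    [0,0,0],
    [0,0,0],
    [0,0,0],
    [0,0,0],
    [0,0,0],
  ],
  hand=[0.35,0.35,0.35,0.35,0.35],
)

```text
time_s: 29.48
eef_pos: [454.8, 28.6, 125.7]
tcp_rot: [0.0, -3.139, -0.0]
contact_force: [-0.8, 0.0, -0.9]
finger_gap: 0.536
gripper_force: 31.0
```

play_rows(
  dp=[
    [0,0,0.005],
    [0,0,0.01],
    [0,0,0.014],
    [0,0,0.0175],
    [0,0,0.0175],
  ],
  rot=[
    [0,0,0],
    [0,0,0],
    [0,0,0],
    [0,0,0],
    [0,0,0],
  ],
  hand=[0.35,0.35,0.35,0.35,0.35],
)

```text
time_s: 29.9
eef_pos: [455.2, 28.6, 110.1]
tcp_rot: [-0.0, 3.141, 0.001]
contact_force: [0.7, 0.6, -0.9]
finger_gap: 0.536
gripper_force: 31.0
```

play_rows(
  dp=[
    [0,0,0],
    [0,0,0],
  ],
  rot=[
    [0,0,0],
    [0,0,0],
  ],
  hand=[0.35,0.35],
)

```text
time_s: 30.07
eef_pos: [455.5, 28.7, 110.8]
tcp_rot: [-0.0, 3.14, 0.001]
contact_force: [0.2, -0.9, -1.0]
finger_gap: 0.539
gripper_force: 31.0
```

play_rows(
  dp=[
    [0,0,0.0015],
    [0,0,0.0015],
    [0,0,0.0015],
    [0,0,0.0015],
    [0,0,0.0015],
  ],
  rot=[
    [0,0,0],
    [0,0,0],
    [0,0,0],
    [0,0,0],
    [0,0,0],
  ],
  hand=[0.35,0.35,0.6,0.8,0.85],
)

```text
time_s: 30.48
eef_pos: [455.4, 28.6, 109.0]
tcp_rot: [-0.0, 3.14, 0.001]
contact_force: [0.3, 0.3, 0.1]
finger_gap: 0.844
gripper_force: 0.0
```

play_rows(
  dp=[
    [0,0,0],
    [0,0,-0.02],
    [0,0,-0.055],
    [0,0,-0.09],
    [0,0,-0.095],
  ],
  rot=[
    [0,0,0],
    [0,0,0],
    [0,0,0],
    [0,0,0],
    [0,0,0],
  ],
  hand=[0.85,0.9,1,1,1],
)

```text
time_s: 30.9
eef_pos: [456.7, 28.7, 209.7]
tcp_rot: [-0.0, 3.133, 0.001]
contact_force: [0.1, 0.1, 0.9]
finger_gap: 1.001
gripper_force: 0.0
```

play_rows(
  dp=[
    [0,0.02,-0.02],
    [0,0.0,-0.06],
    [0,-0.035,-0.06],
    [0,-0.07,-0.06],
    [0,-0.105,-0.06],
  ],
  rot=[
    [0,0,0],
    [0,0,0],
    [0,0,0],
    [0,0,0],
    [0,0,0],
  ],
  hand=[1,1,1,1,1],
)

```text
time_s: 31.32
eef_pos: [455.4, -77.4, 264.7]
tcp_rot: [-0.003, 3.139, 0.0]
contact_force: [1.1, 1.0, -0.2]
finger_gap: 0.998
gripper_force: 0.0
```

play_rows(
  dp=[
    [0,-0.035,0],
    [0,-0.07,0],
    [0,-0.105,0],
    [0,-0.14,0],
    [0,-0.175,0],
  ],
  rot=[
    [0,0,0],
    [0,0,0],
    [0,0,0],
    [0,0,0],
    [0,0,0],
  ],
  hand=[1,1,1,1,1],
)

```text
time_s: 31.73
eef_pos: [454.9, -253.2, 263.8]
tcp_rot: [0.0, 3.14, 0.0]
contact_force: [0.7, 0.4, 0.1]
finger_gap: 1.001
gripper_force: 0.0
```

play_rows(
  dp=[
    [0,0,0],
    [0,0,0],
    [0,0,0],
  ],
  rot=[
    [0,0,0],
    [0,0,0],
    [0,0,0],
  ],
  hand=[1,1,1],
)

```text
time_s: 31.98
eef_pos: [455.1, -251.3, 263.6]
tcp_rot: [0.001, 3.141, 0.001]
contact_force: [-0.2, -0.0, -0.5]
finger_gap: 0.999
gripper_force: 0.0
```

```bash
python3 - <<'E'
from h import *
S=optics.read_camera('scene');T=optics.read_camera('top')
for c,p in (("red",(421.3,157.4)),("yellow",(454,28.6)),("blue",(375,279.5))):
    for cam,im in (("scene",S),("top",T)):
        B,s=blob(im,c,proj(cam,(*p,70))[:2],12); print(c,cam,s,cast(cam,B,70).round(1))
a=cv2.resize(S[150:290,200:360],None,fx=3.7,fy=3.7,interpolation=3)
u=np.round(proj("top",(420,160,30))[:2]).astype(int)
cv2.imwrite("pics/end.png",a[:,:,::-1])
E
```

```text
red scene (21, 15) [421.7 156.5]
red top (25, 24) [421.  158.1]
yellow scene (22, 17) [453.6  28.2]
yellow top (22, 24) [454.3  27.9]
blue scene (18, 13) [375.7 277.5]
blue top (23, 23) [376.4 279.8]
```

View pics/end.png

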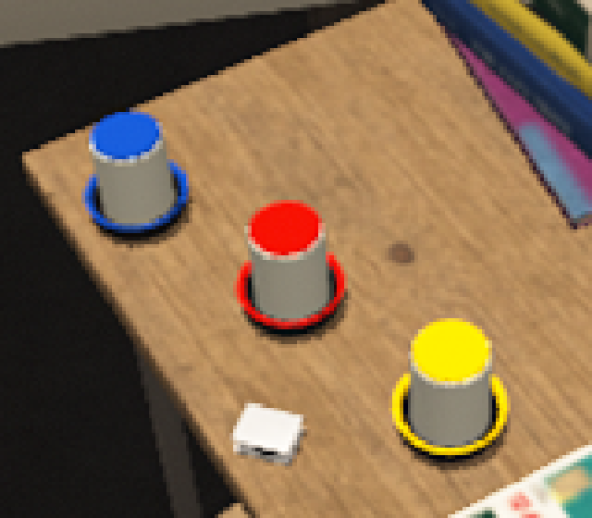

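The last picture shows all three covers upright and down in their own bases, with discs at (127,135) blue, (287,228) red and (451,350) yellow. Both cameras put the cover tops within about 3 mm of the base centres at seated height.

```bash
python3 -c "
from rig import manip; print(manip.finish_job())"
```

```text
the job is handed in; nothing more can be done
None
```

I packed all three objectives in their own bases under the matching covers and handed the job in at about 32 s. Both cameras showed the covers seated, the arm never went near the dropper bottle, and the hand-in call returned no score.

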